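Hold the glass dome over the next rose

TASK

We are putting glass domes over roses on the turntable. Turn the turntable one click anticlockwise (seen from above) so that the bare rose now on its left comes round to the front, beside the plunger block, and leave it in its click stop. Then lift the narrower of the two glass domes out of the carton by its knob, carry it clear over whatever stands in between, lower it over that rose and finish still holding it there, steady, upright and centred, its rim about a centimetre above the wooden base and touching nothing, so that I can tuck in the leaves before it goes down; do not bump the turntable or what is on it with the glass, and do not shift or knock over the wide dome, the vase, the candle or the ribbon spool.

Things in the scene. Friction and masses are not known exactly. Their poses are not given: they have to be found in the camera images.
- turntable: Fixed foot of the indexing turntable, a 260 mm plywood board with a bearing. Origin: on the table, on the vertical turning axis; its own -x points to the plunger block (front), +y is the left. It carries a round plywood tray, 420 mm across, top 53 mm above the table, with four dark wooden bases fixed 90 degrees apart, 110 mm from the axis, 120 mm across, tops 65 mm above the table.
- block (a point): Top of the aluminium spring-plunger block that sticks out from under the tray at its front, 226 mm from the axis, 38 mm above the table; a black button ends it 268 mm from the axis. Fixed to the foot. The base beside it is the one at the front.
- tray (a joint): Angle of the tray, rad, positive anticlockwise from above; 0 at the start, in a click stop. Stops every 1.571 rad: a spring roller drops between two pins. It takes about 4 N at the crank knob to leave a stop and again to enter the next; within 0.04 rad of a stop the tray is drawn in, elsewhere it stays where left. All that stands on the tray is fixed to it and turns with it.
- crank_knob (a point): Point on the axis of the upright wooden knob by which the tray is turned, 15 mm below its top. A cylinder 22 mm across, 45 mm tall, fixed on the tray, top 98 mm above the table, 190 mm from the turning axis, at the start half way between the front base and the left base.
- seat (a point): Centre of the top face of the wooden base that is on the left at the start and carries the bare rose to be covered; turns with the tray, z up. The white rose stands upright on it, 80 mm tall, its bloom 48 mm and its moss foot 62 mm across. The far base carries another such rose.
- done_a (a point): Top of the knob of the finished dome (96 mm across) that stands on the front base at the start, 223 mm above the table; turns with the tray. Not to be bumped.
- done_b (a point): Top of the knob of the finished dome (96 mm across) that stands on the right-hand base at the start, 223 mm above the table; turns with the tray. Not to be bumped.
- dome: The narrower glass dome, standing open side down in one cell of the carton; 96 mm across outside, 90 mm inside, 158 mm tall overall, about 0.4 kg. Origin: centre of the rim plane (underside), z up through the knob. The crown is 121 mm above the rim; on it a neck and a cylindrical glass knob 24 mm across from 132 to 158 mm above the rim, to be gripped from above.
- wide_dome: The wider glass dome, 120 mm across and 175 mm tall with the same 24 mm knob, standing in the other cell of the carton; to be left alone. Origin: centre of its rim plane.
- carton: Fixed open cardboard carton, 290 mm (its x) by 150 mm (its y), walls 100 mm high and 5 mm thick, floor 5 mm thick, a cross wall 86 mm high making two cells side by side along its x; one dome stands in each, which in which varies. Origin: centre of the underside.
- vase: Green glass bud vase, 52 mm across, 118 mm tall, loose, standing between the carton and the turntable; to be left alone. Origin: centre of its foot.
- candle: Cream pillar candle, 50 mm across, 100 mm tall and a 10 mm wick, loose, standing between the carton and the turntable; to be left alone. Origin: centre of its foot.
- spool: Ribbon spool lying flat, 72 mm across, 40 mm tall, loose, to the left; to be left alone. Origin: centre of its underside.
Things that resemble listed ones, but are neither listed nor needed, are in the scene too. What is shaped like the dome but blue or turquoise is not meant.

How it is judged (in metres and radians):
On the way, in this order (a step that is already met when the one before it is completed fails the run):
1. the tray has been turned one click anticlockwise and rests in its stop (value of joint tray between 1.521 and 1.621 rad and velocity of joint tray between -0.1 and 0.1 rad/s), for 0.2 s.
2. the narrower dome has been lifted clear of the carton (height (world z) of dome above 0.11 m and contact force between the fingers and dome above 1 N), for 0.2 s.
At the end, for the whole second after the job is handed in: Tray within 0.05 rad of the stop one click on (1.571); fingers hold the narrower dome still over the rose at the front, rim 3 to 20 mm above the base, within 8 mm of centre, upright within 0.09 rad, not touching the turntable; wide dome, vase, candle and spool upright, moved under 20 mm (value of joint tray between 1.521 and 1.621 rad and z of dome in the frame of seat between 0.003 and 0.02 m and horizontal distance between dome and seat below 0.008 m and angle between dome's own z axis and vertical below 0.09 rad and linear speed of dome below 0.02 m/s and contact force between dome and turntable below 0.05 N and contact force between the fingers and dome above 1 N and distance of each of wide_dome, vase, candle, spool from where it was at the start of the episode below 0.02 m and angle between each of wide_dome, vase, candle's own z axis and vertical below 0.1 rad); the arm keeps its last pose, push and grip.
It fails at once if the glass bumps the turntable, a rose or a finished dome (more than 3 N) (contact force between dome and turntable above 3 N).
It fails at once if the wide dome, vase, candle or spool is shifted by more than 30 mm or knocked over (distance of any of wide_dome, vase, candle, spool from where it was at the start of the episode above 0.03 m or angle between any of wide_dome, vase, candle's own z axis and vertical above 0.4 rad).
It also fails if it takes over 64 s, if anything falls off the work surface, if the arm or the gripper's body presses on something with over 40 N, if the wrist force passes 120 N, or if a joint passes its speed limit or range.

ROBOT

A 6-joint arm with a two-finger parallel gripper is mounted at the origin on the work surface. World frame = base frame: x ahead of the robot, y to its left, z up, the work surface at z = 0. Lengths are in m, angles in degrees, forces in N, time in s.
With the tool pointing down it reaches from about 0.25 to 0.725 m from the base axis. Payload 9.7 kg.
Tool frame: the origin (TCP) lies on the centre line of the jaws, within the pads' length; the fingertips stand 19 mm ahead of it and the grasp point (between the pads) is the TCP (r.tip_extent is the z of the fingertips in the tool frame, in m); z points along the fingers, y is the direction in which the jaws open and shut (so a half turn about z gives the same grasp; the last joint's range is limited). The gripper opens to 85 mm and grips with 20 to 120 N. Pads are 22 mm wide; open, the fingers measure 114 mm over their backs; the gripper's body (76 mm by 85 mm) begins 54 mm behind the grasp point. The pads swing forward as they close: fully open they stand 13 mm farther back than shut.
Start: joints at [73.568, 4.979, 10.078, 95.1, 0, 90], TCP at [0.156, 0.528, 0.25] pointing down, gripper open.
Joint ranges: [-179.16, 179.16], [-48.56, 103.87], [-65.8, 70.77], [-126.05, 130.52], [-82.76, 87.17], [-180, 180]. Speed limits (degrees/s): [127.2, 127.2, 147.25, 180, 180, 180].

INTERFACE

Orientations are given as a 3x3 rotation matrix whose columns are the frame's x, y, z axes.
In Python, from cell import telemetry, get_image, finish_job, r gives the robot as it stands.
- The arm moves only by the tool apply_moves, never from a script. Its argument "increments" is one flat list of numbers, 7 for each row, row after row: the shift along the tool's x, y, z in cm, then the turn, a rotation vector about the tool's x, y, z in rad, then the closure in counts, from 0 (fully open) to 255 (shut). In form: [tx, ty, tz, rx, ry, rz, claw, tx, ty, tz, rx, ry, rz, claw, ...]. A call has 1 to 8 rows; each row shifts and turns the pose as measured when the row begins, along the tool's axes as they then stand; what a row does not reach is not made up. A row lasts 1/10 s, in which the tool goes at most 50 mm and 8.59 degrees, less where a joint would pass 70% of its speed; a pose out of reach is approached as far as the arm can. A call with a gripper value outside its range is refused whole. The fingers move at their own pace and stop on an object; "squeeze" is the grip in N (left out, the last holds). Time passes only in rows, so rows that do not move let the fingers close. It gives the time, the measured TCP pose, the force and the opening at its end, in the units of the state.
- telemetry.read_state(): the state, without advancing time (a new reading comes with each control period).
- get_image(name): name is "scene" or "top" or "wrist"; returns a dict with "frame" (420x560x3 uint8, blue, green, red), "intrinsics" (3x3 intrinsics, pixels), "k1" (the pictures are not rectified: a ray, as slopes to the right and down, at radius r is drawn at 1 + k1 r^2 times it, then the intrinsics apply), "R" (3x3) and "t" (3): a world point X has camera coordinates R X + t. Camera axes: x right, y down, z forward; pixel columns grow to the right and rows downward; lengths in m; the calibration is good to about 2 mm. A picture is of the moment at which its call begins. There is no depth.
- finish_job(): hands the job in, once; it reports no verdict.
The state is a dict: "time": time; "joints": joint angles; "dq": joint speeds; "joint_efforts": joint torques, N m; "position": TCP position; "ee_rot": TCP orientation; "contact_force": force on the tool from outside, world axes, zero at the start; "moment": the same for the moment, N m; "width": finger opening in m.
Only numpy, scipy, OpenCV 4.12 (cv2) and the standard library are available. Lean on these libraries where they do the work, as an engineer would, in place of code of your own. Each camera call takes 0.05 s, during which the arm holds its last target.

## Working session

There is one attempt and no reset: what is moved stays moved. The work goes in short steps, Python scripts to look and compute and a tool call to move; the robot and the scene stay as the last step left them, time stands still between calls to the robot, and variables do not carry over. Pictures are saved under pics/ and viewed, and the job is handed in when it is done.

Besides the shell and the picture viewer there is one more tool, called after "Call:" in YAML: its name, and indented under it one key for each argument. apply_moves: Moves the arm, as the interface text tells. Its arguments: {"type":"object","properties":{"increments":{"type":"array","items":{"type":"number"}},"squeeze":{"type":"number"}},"required":["increments"]}

```bash
ls; mkdir -p pics
cat > h.py <<'E'
import numpy as np,cv2
from cell import telemetry,get_image,finish_job,r
def shot(n,f):
    d=get_image(n); cv2.imwrite('pics/'+f+'.png',d['frame']); 
    np.savez('pics/'+f+'.npz',**{k:np.array(d[k]) for k in d}); return d
def load(f): return np.load('pics/'+f+'.npz')
def dist(d): return np.array([float(d['k1']),0,0,0,0])
def ray(d,uv):
    p=cv2.undistortPoints(np.array([[uv]],float),d['intrinsics'],dist(d)).ravel()
    R=d['R'];c=-R.T@d['t'];v=R.T@np.array([p[0],p[1],1]);return c,v/np.linalg.norm(v)
def atz(d,uv,z):
    c,v=ray(d,uv);return c+v*(z-c[2])/v[2]
def proj(d,X):
    rv=cv2.Rodrigues(d['R'])[0]
    return cv2.projectPoints(np.atleast_2d(np.array(X,float)),rv,d['t'],d['intrinsics'],dist(d))[0][:,0]
def tri(a,b):
    A=np.zeros((3,3));B=np.zeros(3)
    for d,uv in (a,b):
        c,v=ray(d,uv);M=np.eye(3)-np.outer(v,v);A+=M;B+=M@c
    return np.linalg.solve(A,B)
E
python3 - <<'E'
from h import *
for n in('scene','top','wrist'):
    d=shot(n,n+'0');print(n,-d['R'].T@d['t'],d['R'][2],d['intrinsics'][0,0],d['k1'])
s=telemetry.read_state();print(s,r.tip_extent)
E
```

```text
pics
scene [ 1.32013376 -0.29468     1.04182108] [-0.6616393   0.22789714 -0.71435028] 485.339719876832 -0.007023839407534026
top [ 0.21074037 -0.03739904  1.60175017] [ 0.19299392  0.00649339 -0.98117847] 466.1215655962795 -0.03495670131470529
wrist [0.07758216 0.55027464 0.37400315] [ 0.30426927 -0.09084349 -0.94824452] 325.47056924067164 -0.05031140644538437
{'time': 0.15, 'joints': array([7.35658394e+01, 5.00509857e+00, 1.00453249e+01, 9.51013891e+01,
       8.52966097e-04, 9.00003976e+01]), 'dq': array([ 0.04651997, -0.02762527,  0.18078502,  0.02732371,  0.05849855,
        0.00355624]), 'joint_efforts': array([-7.18233277e-04, -5.20762610e+01,  4.65042937e+01,  1.39551843e-02,
       -7.08000698e-05,  6.11546611e-06]), 'position': array([0.15555208, 0.52737358, 0.24973802]), 'ee_rot': array([[-9.59143500e-01,  2.82919860e-01, -3.16286359e-04],
       [ 2.82920036e-01,  9.59142958e-01, -1.01966749e-03],
       [ 1.48796496e-05, -1.06749120e-03, -9.99999430e-01]]), 'contact_force': array([ 0.1348408 , -0.33420077,  0.02077429]), 'moment': array([0.01333686, 0.01449925, 0.06836941]), 'width': 0.08553969542543609} 0.019
```

View pics/scene0.png

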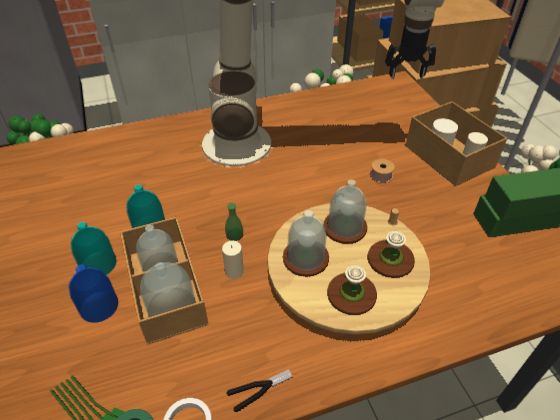

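View pics/top0.png

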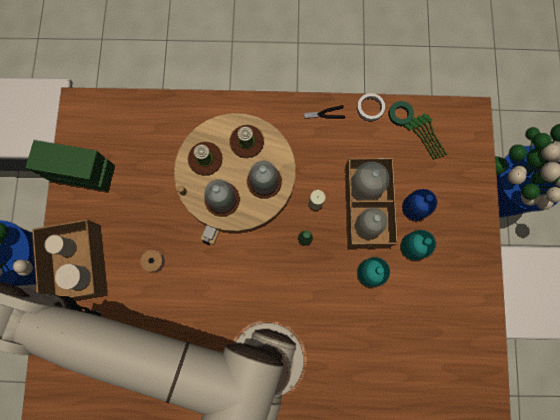

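View pics/wrist0.png

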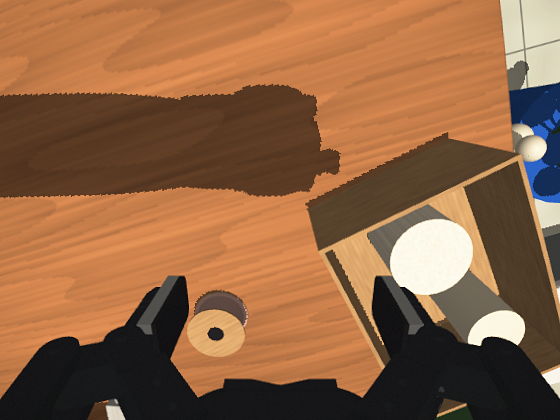

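The top view shows the turntable at (235,172), the plunger block at (209,235), the crank knob at (181,190), and the carton at (370,203) with two glass domes. Next I'll crop in closer.

Run:
```python
from h import *
def crop(f,x0,x1,y0,y1,s,o):
    im=cv2.imread(f'pics/{f}.png')[y0:y1,x0:x1];im=cv2.resize(im,None,fx=s,fy=s,interpolation=cv2.INTER_CUBIC)
    im=cv2.convertScaleAbs(im,alpha=1.4,beta=20)
    for k in range(x0-x0%10+10,x1,10):
        cv2.putText(im,str(k),((k-x0)*s,8),0,.3,(255,255,255),1);cv2.line(im,((k-x0)*s,0),((k-x0)*s,im.shape[0]),(255,255,255) if k%50==0 else (190,190,190),1) if k%20==0 else 0
    for k in range(y0-y0%10+10,y1,10):
        cv2.putText(im,str(k),(0,(k-y0)*s),0,.3,(255,255,255),1);cv2.line(im,(0,(k-y0)*s),(im.shape[1],(k-y0)*s),(190,190,190),1) if k%20==0 else 0
    cv2.imwrite(f'pics/{o}.png',im)
crop('top0',165,305,105,250,4,'c_top_tt')
crop('top0',290,440,150,250,5,'c_top_ca')
crop('scene0',260,440,175,335,4,'c_sc_tt')
crop('scene0',110,260,175,345,3,'c_sc_ca')
```

```text
(no output)
```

View pics/c_top_tt.png

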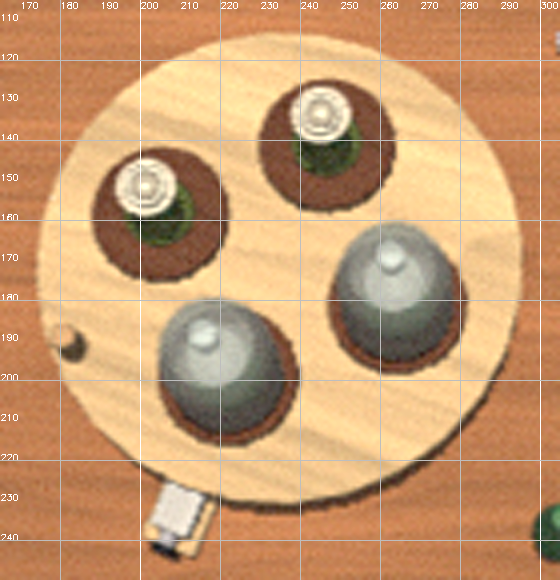

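View pics/c_top_ca.png

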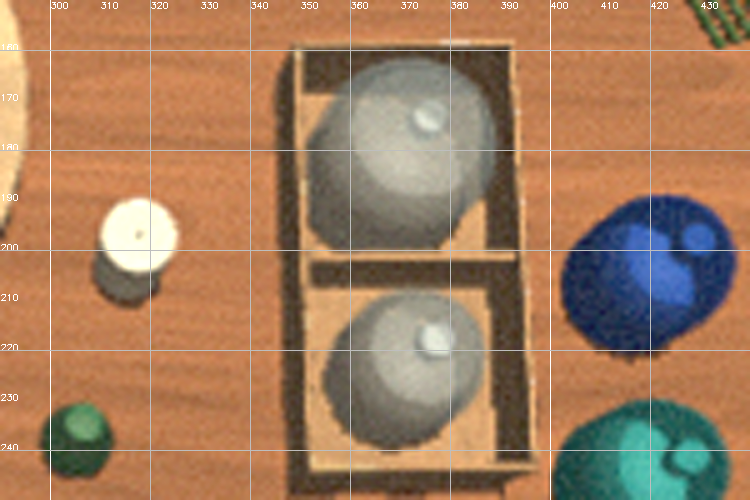

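View pics/c_sc_tt.png

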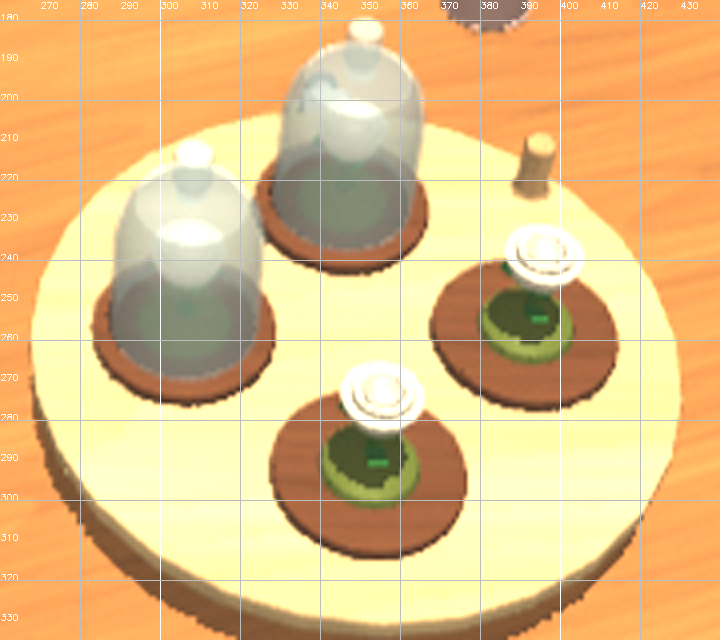

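View pics/c_sc_ca.png

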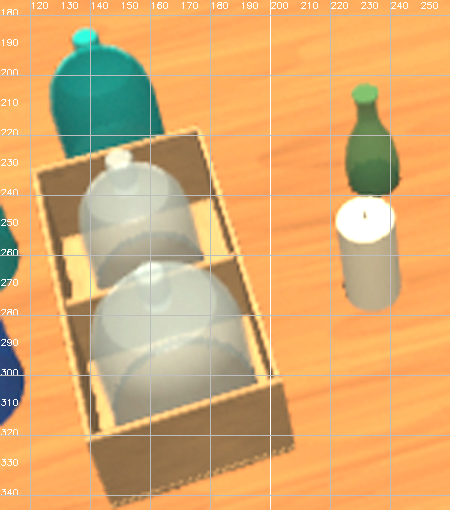

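Run:
```python
from h import *
from scipy.optimize import least_squares
t=load('top0');s=load('scene0')
p=lambda n,x:print(n,np.round(x,4))
# tray edge points top view z=.053
E=[(174,170),(180,145),(200,125),(234.5,113.2),(270,123),(288,146),(295,170),(292,187)]
P=np.array([atz(t,e,.053) for e in E])[:,:2]
f=least_squares(lambda q:np.hypot(*(P-q[:2]).T)-q[2],[.5,.1,.2]);p('tray fit',f.x);p('res',f.fun)
f2=least_squares(lambda q:np.hypot(*(P-q[:2]).T)-.21,[.5,.1]);p('fixR',f2.x)
p('baseL top',atz(t,(205,159),.063));p('baseL sc',atz(s,(391,258),.063))
p('baseF top',atz(t,(246.3,141.3),.063));p('baseF sc',atz(s,(351.5,293),.063))
p('roseL tri',tri((t,(201,151)),(s,(394.5,237))))
p('knobF tri',tri((t,(215,188)),(s,(350,182))))
p('knobR tri',tri((t,(262,168.5)),(s,(308,212))))
p('crank top',tri((t,(180,187.5)),(s,(394.5,211))))
p('crank top atz',atz(t,(180,187.5),.098));p(' sc',atz(s,(394.5,211),.098))
p('block',atz(t,(210,232),.038));
p('dome knob tri',tri((t,(376.5,217.5)),(s,(148,226))));p('sc atz',atz(s,(148,226),.163));p('top atz',atz(t,(376.5,217.5),.163))
p('wide knob',tri((t,(375,173)),(s,(162,262))))
for q in [(348.5,159.5),(391,158.5),(396.5,244),(350,244.5)]: p('carton',atz(t,q,.1))
for q in [(119,232),(175,217.5),(201,304),(138,321)]: p('carton sc',atz(s,q,.1))
p('candle',tri((t,(317.8,197)),(s,(229,246))));p('vase',tri((t,(306.5,234)),(s,(232.5,205.5))))
p('spool',tri((t,(151.5,260)),(s,(382.5,164))))
```

```text
tray fit [0.6276 0.1296 0.2079]
res [-0.0008  0.0028 -0.0029 -0.0001  0.0028 -0.003   0.0015 -0.0004]
fixR [0.6251 0.1301]
baseL top [0.6622 0.2302 0.063 ]
baseL sc [0.6699 0.2299 0.063 ]
baseF top [0.7291 0.0908 0.063 ]
baseF sc [0.7354 0.0882 0.063 ]
roseL tri [0.6655 0.2297 0.1407]
knobF tri [0.5243 0.1654 0.2212]
knobR tri [0.5891 0.0256 0.2228]
crank top [0.551  0.2997 0.0982]
crank top atz [0.5518 0.3016 0.098 ]
 sc [0.5505 0.2977 0.098 ]
block [0.4137 0.2033 0.038 ]
dome knob tri [ 0.4554 -0.3373  0.1647]
sc atz [ 0.4528 -0.3404  0.163 ]
top atz [ 0.456  -0.3347  0.163 ]
wide knob [ 0.5941 -0.3265  0.1847]
carton [ 0.6614 -0.2569  0.1   ]
carton [ 0.6685 -0.3996  0.1   ]
carton [ 0.3814 -0.4113  0.1   ]
carton [ 0.3763 -0.2606  0.1   ]
carton sc [ 0.3875 -0.4181  0.1   ]
carton sc [ 0.383  -0.2708  0.1   ]
carton sc [ 0.6733 -0.264   0.1   ]
carton sc [ 0.6716 -0.406   0.1   ]
candle [ 0.5294 -0.1574  0.1028]
vase [ 0.4051 -0.1177  0.1164]
spool [0.3135 0.3918 0.0492]
```

Possible matches for the dome (top view):
- Clear dome in the near cell, knob at (376,218)
- Clear dome in the far cell, knob at (375,173). It is wider; its knob triangulates to z = 0.185, so it is about 175–180 mm tall.
- Finished domes at (215,188) and (262,168)
- Blue dome at (428,197)
- Teal domes at (418,245) and (373,272)

I choose the near-cell dome. Its knob top measures 0.165, against an expected 0.163 (158 mm plus the 5 mm floor). The close crop confirms it is clear and narrower.

Run:
```python
from h import *
from scipy.optimize import least_squares
t=load('top0');s=load('scene0')
obs=[(t,(215,188),110,180,.223),(s,(350,182),110,180,.223),(t,(262,168.5),110,270,.223),(s,(308,212),110,270,.223),
(t,(180,187.5),190,135,.098),(s,(394.5,211),190,135,.098),(t,(205,159),110,90,.064),(s,(391,258),110,90,.064),(t,(246.3,141.3),110,0,.064),(s,(351.5,293),110,0,.064)]
def mod(q,o):
    a=np.radians(o[3])+q[2];return [q[0]+o[2]/1e3*np.cos(a),q[1]+o[2]/1e3*np.sin(a),o[4]]
f=least_squares(lambda q:np.concatenate([proj(o[0],mod(q,o))[0]-o[1] for o in obs]),[.627,.13,-.33],loss='soft_l1')
print(f.x,np.degrees(f.x[2]));print(f.fun.reshape(-1,2).round(1))
for i,c in enumerate('ts'):
    O=[o for o in obs if o[0] is (t,s)[i]]
    g=least_squares(lambda q:np.concatenate([proj(o[0],mod(q,o))[0]-o[1] for o in O]),[.627,.13,-.33]);print(c,g.x)
q=f.x
for n,o in dict(seat_end=(0,0,110,180,.065),crank0=(0,0,190,135,.083),crankmid=(0,0,190,180,.083),crank1=(0,0,190,225,.083)).items(): print(n,np.round(mod(q,o),4))
print([a for a in dir(r) if a[0]!='_'])
```

```text
[ 0.62862655  0.1275051  -0.35686337] -20.4467646911874
[[ 0.3 -0.3]
 [ 1.2 -0.4]
 [ 0.5 -0.3]
 [-0.1  0.3]
 [ 0.4  0.6]
 [ 0.7 -0.4]
 [-0.1 -1.5]
 [-0.2 -1.1]
 [ 0.5 -0.8]
 [-0.3 -1.5]]
t [ 0.62704901  0.12839908 -0.36071507]
s [ 0.63053849  0.12609006 -0.35194957]
seat_end [0.5256 0.1659 0.065 ]
crank0 [0.5497 0.3003 0.083 ]
crankmid [0.4506 0.1939 0.083 ]
crank1 [0.4558 0.0486 0.083 ]
['MotionError', 'tip_extent']
```

```bash
cat >> h.py <<'E'
from scipy.spatial.transform import Rotation as Ro
def plan(wps,claw,maxmm=45,maxr=.14,st=None):
    """wps: list of (x,y,z,tool-y yaw deg); prints rows"""
    if st is None:
        s=telemetry.read_state();p=np.array(s['position']);R=np.array(s['ee_rot'])
    else: p,R=st
    rows=[]
    for x,y,z,w in wps:
        w=np.radians(w);yv=np.array([np.cos(w),np.sin(w),0]);zv=np.array([0,0,-1.]);T=np.c_[np.cross(yv,zv),yv,zv]
        g=np.array([x,y,z]);rv=Ro.from_matrix(R.T@T).as_rotvec()
        n=int(max(np.ceil(np.linalg.norm(g-p)*1e3/maxmm),np.ceil(np.linalg.norm(rv)/maxr),1));d=(g-p)/n
        for i in range(n):
            rows.append(list(np.round(R.T@d*100,2))+list(np.round(rv/n,3))+[claw]);R=R@Ro.from_rotvec(rv/n).as_matrix()
        p=g;R=T
    print(len(rows),'rows')
    for k in range(0,len(rows),8):print([float(v) for q in rows[k:k+8] for v in q])
def st():
    s=telemetry.read_state();R=np.array(s['ee_rot']);print('t',s['time'],'p',np.round(s['position'],4),'yaw_y',np.degrees(np.arctan2(R[1,1],R[0,1])).round(2),'tilt',np.degrees(np.arccos(-R[2,2])).round(2),'q',np.round(s['joints'],1),'F',np.round(s['contact_force'],1),'M',np.round(s['moment'],2),'w',round(s['width'],4))
E
python3 -c "
from h import *
plan([(.55,.30,.25,24.6)],0)"
```

```text
11 rows
[-4.02, -0.97, -0.0, -0.0, 0.0, 0.078, 0.0, -4.09, -0.65, -0.0, -0.0, 0.0, 0.078, 0.0, -4.13, -0.33, -0.0, -0.0, 0.0, 0.078, 0.0, -4.14, -0.01, -0.0, -0.0, 0.0, 0.078, 0.0, -4.13, 0.31, -0.0, -0.0, 0.0, 0.078, 0.0, -4.09, 0.63, -0.0, -0.0, 0.0, 0.078, 0.0, -4.03, 0.94, -0.0, -0.0, 0.0, 0.078, 0.0, -3.94, 1.25, -0.0, -0.0, 0.0, 0.078, 0.0]
[-3.84, 1.56, -0.0, -0.0, 0.0, 0.078, 0.0, -3.7, 1.85, -0.0, -0.0, 0.0, 0.078, 0.0, -3.55, 2.13, -0.0, -0.0, 0.0, 0.078, 0.0]
```

Call:
apply_moves:
  increments: [-4.0, -1.0, 0, 0, 0, 0.078, 0, -4.1, -0.6, 0, 0, 0, 0.078, 0, -4.1, -0.3, 0, 0, 0, 0.078, 0, -4.1, 0, 0, 0, 0, 0.078, 0, -4.1, 0.3, 0, 0, 0, 0.078, 0, -4.1, 0.6, 0, 0, 0, 0.078, 0, -4.0, 0.9, 0, 0, 0, 0.078, 0, -3.9, 1.2, 0, 0, 0, 0.078, 0]
  squeeze: 20

```text
time: 0.95
position: [0.4448, 0.3564, 0.247]
ee_rot: [[-0.602, 0.799, -0.003], [0.799, 0.602, -0.003], [-0.001, -0.004, -1.0]]
contact_force: [0.6, -0.1, -0.1]
width: 0.0852
```

```bash
python3 -c "
from h import *
st();plan([(.55,.30,.15,24.6)],60)"
```

```text
t 0.95 p [0.4448 0.3564 0.247 ] yaw_y 37.01 tilt 0.25 q [38.7  7.9 13.  95.3 -0.  91.7] F [ 0.6 -0.1 -0.1] M [ 0.06 -0.03  0.05] w 0.0852
4 rows
[-2.71, 1.26, 2.42, -0.001, 0.0, 0.054, 60.0, -2.64, 1.4, 2.42, -0.001, 0.0, 0.054, 60.0, -2.56, 1.54, 2.42, -0.001, 0.0, 0.054, 60.0, -2.47, 1.68, 2.42, -0.001, 0.0, 0.054, 60.0]
```

Call:
apply_moves:
  increments: [-2.7, 1.25, 2.4, 0, 0, 0.054, 60, -2.65, 1.4, 2.4, 0, 0, 0.054, 60, -2.55, 1.55, 2.4, 0, 0, 0.054, 60, -2.5, 1.7, 2.4, 0, 0, 0.054, 60, 0, 0, 0, 0, 0, 0, 60]

```text
time: 1.45
position: [0.5578, 0.2926, 0.1459]
ee_rot: [[-0.401, 0.916, -0.003], [0.916, 0.401, -0.004], [-0.002, -0.004, -1.0]]
contact_force: [0.6, -0.1, -0.6]
width: 0.065
```

```bash
python3 -c "
from h import *
st();plan([(.55,.30,.15,24.6),(.55,.30,.086,24.6)],60,35)
shot('wrist','w1');shot('scene','s1')"
```

```text
t 1.45 p [0.5578 0.2926 0.1459] yaw_y 23.62 tilt 0.27 q [27.7 15.4 10.5 85.3 -0.1 94.1] F [ 0.6 -0.1 -0.6] M [0.05 0.01 0.  ] w 0.065
3 rows
[0.99, -0.42, -0.41, -0.004, 0.002, -0.017, 60.0, 0.0, 0.0, 3.2, 0.0, 0.0, 0.0, 60.0, 0.0, 0.0, 3.2, 0.0, 0.0, 0.0, 60.0]
```

View pics/w1.png

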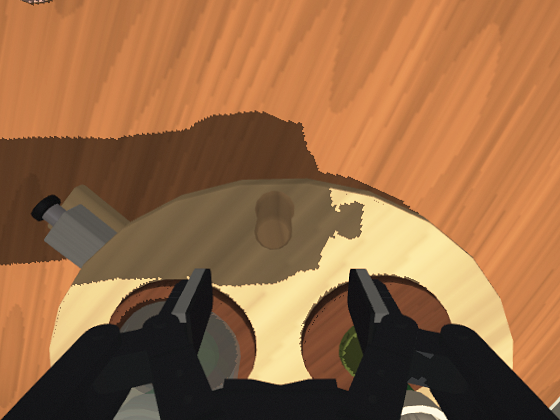

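View pics/s1.png

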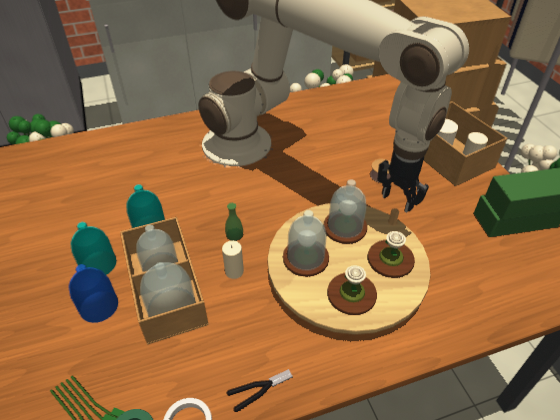

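```bash
python3 -c "
from h import *
d=load('w1');print(proj(d,[[.5497,.3003,.098],[.5497,.3003,.053],[.5497,.3003,.086]]))
p=np.array([.5578,.2926,.1459]);print(proj(d,[p,p-[0,0,.06]]))
print(atz(d,(272.5,231),.098),atz(d,(275,206),.053))"
```

```text
[[272.08571922 235.14463785]
 [273.86503285 210.56269874]
 [272.63485882 227.5528451 ]]
[[279.05608048 298.05304305]
 [279.78423824 243.09049443]]
[0.5489125  0.30273692 0.098     ] [0.54909851 0.30370274 0.053     ]
```

The wrist view shows the crank knob at (273,225). It fits the predicted position to within about 2 mm. Descending and gripping.

Call:
apply_moves:
  increments: [1.1, -0.4, -0.4, -0.004, 0.002, -0.017, 60, 0, 0, 0, 0, 0, 0, 60, 0, 0, 3.1, 0, 0, 0, 60, 0, 0, 3.1, 0, 0, 0, 60, 0, 0, 0, 0, 0, 0, 60]

```text
time: 2.05
position: [0.5466, 0.3091, 0.0978]
ee_rot: [[-0.429, 0.903, 0.011], [0.904, 0.428, 0.008], [0.003, 0.014, -1.0]]
contact_force: [-0.5, -0.3, -0.0]
width: 0.0653
```

```bash
python3 -c "
from h import *
st()"
```

```text
t 2.05 p [0.5466 0.3091 0.0978] yaw_y 25.37 tilt 0.81 q [29.4 14.5  4.1 78.8  0.1 94.1] F [-0.5 -0.3 -0. ] M [-0.02  0.05  0.07] w 0.0653
```

```bash
python3 -c "
from h import *
plan([(.5495,.3015,.084,24.6)],60,35)"
```

```text
1 rows
[-0.82, -0.09, 1.38, 0.014, -0.003, 0.013, 60.0]
```

Call:
apply_moves:
  increments: [-0.7, -0.1, 1.3, 0.014, -0.003, 0.013, 60, 0, 0, 0, 0, 0, 0, 60, 0, 0, 0, 0, 0, 0, 255, 0, 0, 0, 0, 0, 0, 255, 0, 0, 0, 0, 0, 0, 255, 0, 0, 0, 0, 0, 0, 255]
  squeeze: 25

```text
time: 2.65
position: [0.5494, 0.3039, 0.0908]
ee_rot: [[-0.418, 0.908, 0.004], [0.908, 0.418, 0.002], [0.0, 0.004, -1.0]]
contact_force: [-1.9, -0.1, -4.6]
width: 0.0211
```

```bash
python3 -c "
from h import *
st()"
```

```text
t 2.65 p [0.5494 0.3039 0.0908] yaw_y 24.7 tilt 0.25 q [29.  15.2  4.1 78.7 -0.  94.2] F [-1.9 -0.1 -4.6] M [-0.13  0.41  0.01] w 0.0211
```

Call:
apply_moves:
  increments: [-0.1, -1.9, 0, 0, 0, -0.1, 255, -0.1, -1.9, 0, 0, 0, -0.1, 255, -0.1, -1.9, 0, 0, 0, -0.1, 255, -0.1, -1.9, 0, 0, 0, -0.1, 255]

```text
time: 3.05
position: [0.4888, 0.2602, 0.0907]
ee_rot: [[-0.747, 0.665, 0.006], [0.665, 0.747, 0.006], [-0.001, 0.009, -1.0]]
contact_force: [0.0, -3.2, 1.1]
width: 0.0211
```

```bash
cat >> h.py <<'E'
def pol():
    s=telemetry.read_state();d=np.array(s['position'])[:2]-[.6286,.1275];R=np.array(s['ee_rot'])
    print('rad',np.hypot(*d).round(4),'ang',np.degrees(np.arctan2(d[1],d[0])).round(2),'radial yaw(y)-(ang+90)-180',((np.degrees(np.arctan2(R[1,1],R[0,1]))-np.degrees(np.arctan2(d[1],d[0]))-90+90)%180-90).round(2))
E
python3 -c "
from h import *
st();pol()"
```

```text
t 3.05 p [0.4888 0.2602 0.0907] yaw_y 48.33 tilt 0.49 q [28.   4.9 -7.6 77.   0.1 69.6] F [ 0.  -3.2  1.1] M [-0.64  0.07 -0.42] w 0.0211
rad 0.1928 ang 136.51 radial yaw(y)-(ang+90)-180 1.82
```

Call:
apply_moves:
  increments: [-0.1, -1.9, 0, 0, 0, -0.095, 255, -0.1, -1.9, 0, 0, 0, -0.095, 255, -0.1, -1.9, 0, 0, 0, -0.1, 255, -0.1, -1.9, 0, 0, 0, -0.1, 255, -0.1, -1.9, 0, 0, 0, -0.1, 255, -0.1, -1.9, 0, 0, 0, -0.1, 255, -0.1, -1.9, 0, 0, 0, -0.1, 255, -0.1, -1.9, 0, 0, 0, -0.1, 255]

```text
time: 3.85
position: [0.438, 0.1144, 0.0907]
ee_rot: [[-0.995, -0.096, 0.007], [-0.095, 0.995, 0.005], [-0.008, 0.004, -1.0]]
contact_force: [4.8, -1.3, -4.5]
width: 0.0211
```

```bash
python3 -c "
from h import *
st();pol()"
```

```text
t 3.85 p [0.438  0.1144 0.0907] yaw_y 95.48 tilt 0.52 q [ 14.5  -9.  -21.1  77.4   0.2   9. ] F [ 4.8 -1.3 -4.5] M [-0.16 -0.85 -0.32] w 0.0211
rad 0.1911 ang -176.06 radial yaw(y)-(ang+90)-180 1.54
```

Call:
apply_moves:
  increments: [-0.1, -1.9, 0, 0, 0, -0.095, 255, -0.1, -1.9, 0, 0, 0, -0.095, 255, -0.1, -1.7, 0, 0, 0, -0.08, 255, -0.05, -0.9, 0, 0, 0, -0.05, 255, 0, 0, 0, 0, 0, 0, 255]

```text
time: 4.35
position: [0.4551, 0.0489, 0.0907]
ee_rot: [[-0.909, -0.417, 0.008], [-0.417, 0.909, 0.007], [-0.01, 0.003, -1.0]]
contact_force: [2.4, -0.2, -3.9]
width: 0.0209
```

```bash
python3 -c "
from h import *
st();pol()"
```

```text
t 4.35 p [0.4551 0.0489 0.0907] yaw_y 114.62 tilt 0.61 q [  5.9  -8.3 -20.5  77.2   0.3 -18.7] F [ 2.4 -0.2 -3.9] M [-0.25 -0.4   0.09] w 0.0209
rad 0.1904 ang -155.63 radial yaw(y)-(ang+90)-180 0.26
```

Call:
apply_moves:
  increments: [0, 0, 0, 0, 0, 0, 60, 0, 0, 0, 0, 0, 0, 60, 0, 0, 0, 0, 0, 0, 60, 0, 0, 0, 0, 0, 0, 60, 0, 0, 0, 0, 0, 0, 60, 0, 0, 0, 0, 0, 0, 60]

```text
time: 4.95
position: [0.4554, 0.0505, 0.092]
ee_rot: [[-0.91, -0.415, 0.011], [-0.415, 0.91, 0.007], [-0.013, 0.002, -1.0]]
contact_force: [0.0, -0.4, -0.0]
width: 0.0657
```

```bash
python3 -c "
from h import *
st();p=telemetry.read_state()['position'];plan([(p[0],p[1],.15,114.6),(p[0]-.05,p[1]-.02,.25,114.6)],40)
shot('scene','s2');shot('wrist','w2')"
```

```text
t 4.95 p [0.4554 0.0505 0.092 ] yaw_y 114.49 tilt 0.75 q [  6.1  -8.4 -20.5  77.3   0.4 -18.4] F [ 0.  -0.4 -0. ] M [ 0.    0.03 -0.05] w 0.0657
5 rows
[-0.04, 0.01, -2.9, 0.001, 0.006, -0.001, 40.0, -0.02, 0.0, -2.9, 0.001, 0.006, -0.001, 40.0, 1.79, 0.09, -3.33, 0.0, 0.0, 0.0, 40.0, 1.79, 0.09, -3.33, 0.0, 0.0, 0.0, 40.0, 1.79, 0.09, -3.33, 0.0, 0.0, 0.0, 40.0]
```

View pics/s2.png

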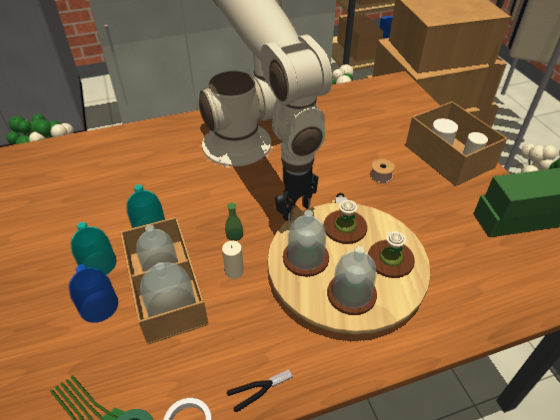

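View pics/w2.png

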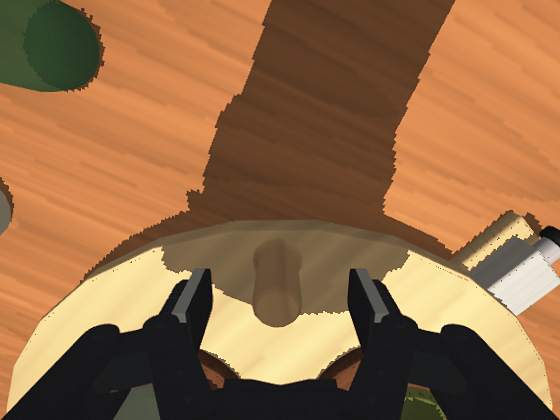

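The tray turned one click and the bare rose is now at the front (scene px 347,218). The knob sits centred between the open fingers. Retracting straight up, then moving to the dome.

Call:
apply_moves:
  increments: [0, 0, -2.9, 0, 0.006, 0, 60, 0, 0, -3.5, 0, 0.006, 0, 60, 0.5, 0, -4, 0, 0, 0, 60, 0.5, 0, -4, 0, 0, 0, 60, 0, 0, -1, 0, 0, 0, 0]

```text
time: 5.55
position: [0.4438, 0.0455, 0.2486]
ee_rot: [[-0.91, -0.415, -0.007], [-0.415, 0.91, 0.002], [0.005, 0.004, -1.0]]
contact_force: [-0.1, 0.3, -0.1]
width: 0.0777
```

```bash
python3 -c "
from h import *
st();plan([(.455,-.337,.25,90)],0)
shot('top','t2')"
```

```text
t 5.55 p [0.4438 0.0455 0.2486] yaw_y 114.49 tilt 0.39 q [  5.8  -8.8  -3.5  95.7   0.1 -18.7] F [-0.1  0.3 -0.1] M [ 0.   -0.1   0.07] w 0.0777
9 rows
[1.65, -3.92, -0.02, 0.0, -0.001, 0.047, 0.0, 1.46, -3.99, -0.02, 0.0, -0.001, 0.047, 0.0, 1.27, -4.06, -0.02, 0.0, -0.001, 0.047, 0.0, 1.08, -4.11, -0.02, 0.0, -0.001, 0.047, 0.0, 0.88, -4.16, -0.02, 0.0, -0.001, 0.047, 0.0, 0.68, -4.2, -0.02, 0.0, -0.001, 0.047, 0.0, 0.48, -4.22, -0.02, 0.0, -0.001, 0.047, 0.0, 0.28, -4.24, -0.02, 0.0, -0.001, 0.047, 0.0]
[0.08, -4.25, -0.02, 0.0, -0.001, 0.047, 0.0]
```

View pics/t2.png

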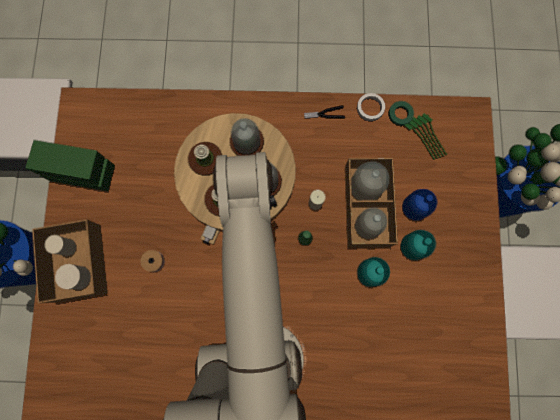

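The top view shows the arm above the turntable and the dome undisturbed at (372,222). Moving over to it.

Call:
apply_moves:
  increments: [1.65, -3.9, 0, 0, 0, 0.047, 0, 1.45, -4.0, 0, 0, 0, 0.047, 0, 1.25, -4.05, 0, 0, 0, 0.047, 0, 1.1, -4.1, 0, 0, 0, 0.047, 0, 0.9, -4.15, 0, 0, 0, 0.047, 0, 0.7, -4.2, 0, 0, 0, 0.047, 0, 0.5, -4.2, 0, 0, 0, 0.047, 0, 0.3, -4.25, 0, 0, 0, 0.047, 0]

```text
time: 6.4
position: [0.4531, -0.3012, 0.2382]
ee_rot: [[-0.999, -0.047, -0.012], [-0.048, 0.999, 0.006], [0.011, 0.006, -1.0]]
contact_force: [0.9, -0.6, 1.2]
width: 0.0855
```

Call:
apply_moves:
  increments: [0, -2, 0, 0, 0, 0.03, 0, 0, 0, 0, 0, 0, 0, 0, 0, 0, 0, 0, 0, 0, 0]

```text
time: 6.7
position: [0.4525, -0.3264, 0.2321]
ee_rot: [[-1.0, -0.009, -0.018], [-0.009, 1.0, 0.01], [0.017, 0.01, -1.0]]
contact_force: [-0.1, -0.1, 0.6]
width: 0.0856
```

```bash
python3 -c "
from h import *
st();plan([(.455,-.338,.22,90)],0)
d=shot('wrist','w3');print(proj(d,[.4554,-.3373,.163]));shot('top','t3')"
```

```text
t 6.7 p [ 0.4525 -0.3264  0.2321] yaw_y 90.52 tilt 1.15 q [-35.7   6.9  10.1  94.4  -0.1 -36.3] F [-0.1 -0.1  0.6] M [ 0.02  0.01 -0.02] w 0.0856
1 rows
[-0.26, -1.17, 1.19, 0.01, -0.018, 0.009, 0.0]
[[262.39374922 243.46685306]]
```

View pics/w3.png

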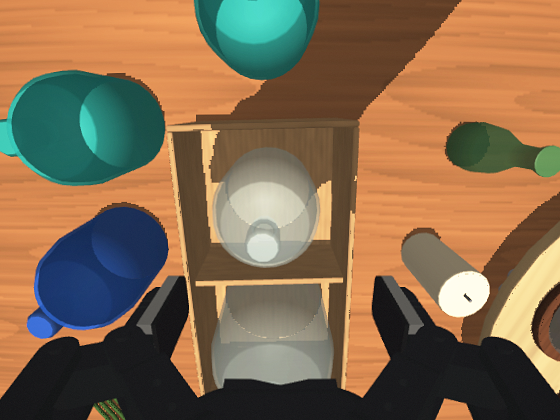

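View pics/t3.png

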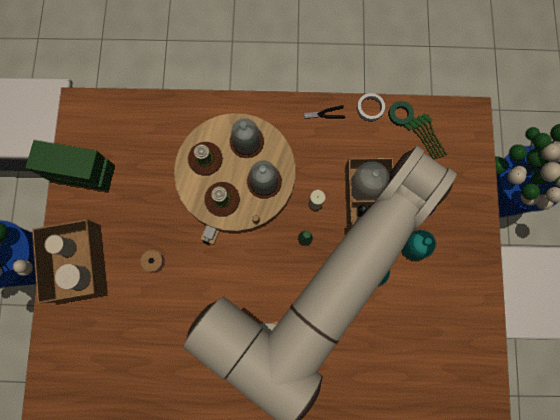

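The wrist view shows the clear dome's knob top at (263,247), against a prediction of (262,243). Refining both this and the seat.

```bash
python3 -c "
from h import *
d=load('w3');print(atz(d,(263,247),.163))
im=cv2.imread('pics/t3.png')[140:240,165:305];cv2.imwrite('pics/c3.png',cv2.resize(im,None,fx=5,fy=5,interpolation=2))
s=shot('scene','s3');im=s['frame'][170:300,260:440];cv2.imwrite('pics/c4.png',cv2.resize(im,None,fx=4,fy=4,interpolation=2))"
```

```text
[ 0.45787787 -0.3369247   0.163     ]
```

View pics/c3.png

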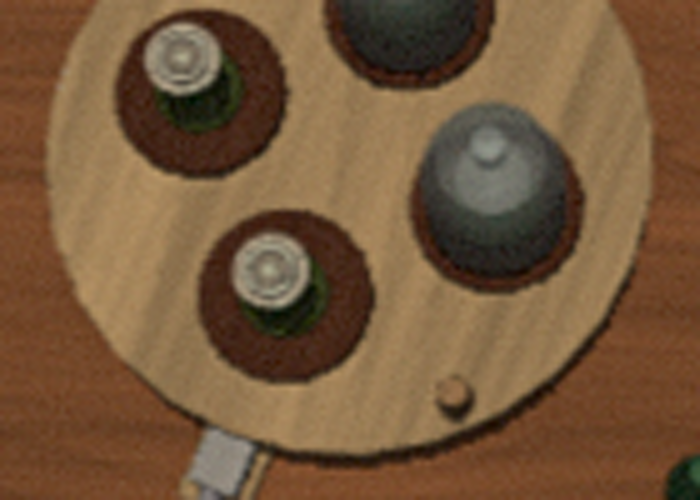

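View pics/c4.png

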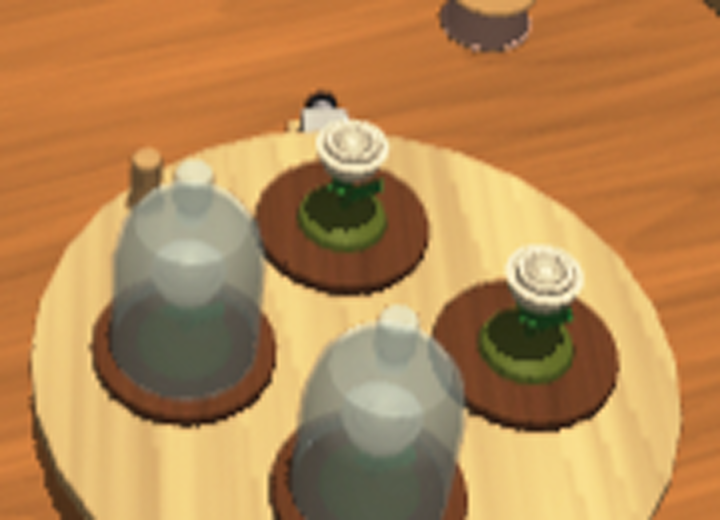

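```bash
python3 -c "
from h import *
t=load('t3');s=load('s3')
print('top base',atz(t,(221.9,198.4),.064),'sc base',atz(s,(345.4,226),.064))
print('rose tri',tri((t,(270/5+165-.4,271/5+140-.4)),(s,(352/4+260-.4,145/4+170-.4))))
a=np.linspace(0,2*np.pi,60)
for n,d,f in(('t',t,'t3'),('s',s,'s3')):
  im=cv2.resize(cv2.imread(f'pics/{f}.png'),None,fx=4,fy=4,interpolation=2)
  for c,col in(((.5256,.1659),(0,255,0)),((.523,.168),(255,0,0))):
    X=np.c_[c[0]+.06*np.cos(a),c[1]+.06*np.sin(a),a*0+.065];cv2.polylines(im,[np.int32(proj(d,X)*4+1.5)],1,col,1)
  u=proj(d,[.525,.166,.065])[0]*4;x,y=np.int32(u);cv2.imwrite(f'pics/ov{n}.png',cv2.resize(im[y-100:y+100,x-130:x+130],None,fx=2,fy=2))
"; python3 -c "
import cv2,numpy as np
cv2.imwrite('pics/ov.png',np.vstack([cv2.imread('pics/ovt.png'),cv2.imread('pics/ovs.png')])[:,:])"
```

```text
top base [0.52532734 0.16516038 0.064     ] sc base [0.53028203 0.16457575 0.064     ]
rose tri [0.52508876 0.1663506  0.13662617]
```

View pics/ov.png

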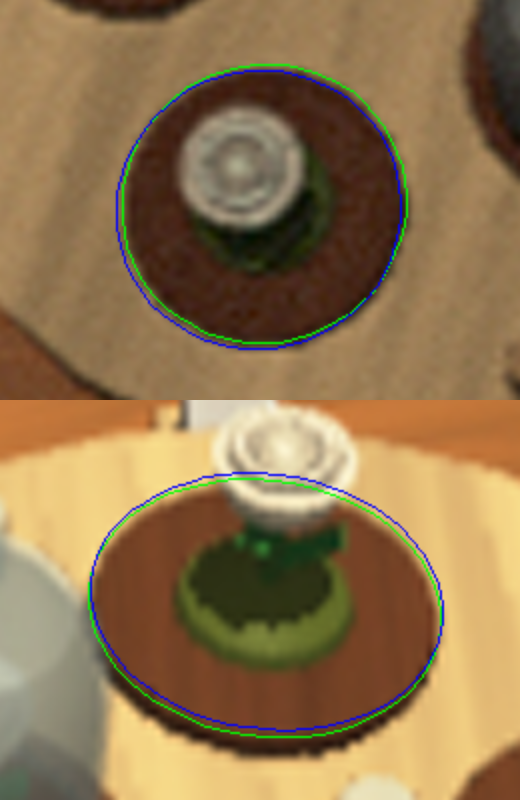

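```bash
python3 -c "
from h import *
plan([(.456,-.337,.2,90)],0)"
```

```text
1 rows
[-0.36, -1.19, 3.3, 0.009, -0.016, 0.011, 0.0]
```

Call:
apply_moves:
  increments: [-0.35, -1.2, 1.0, 0.009, -0.016, 0.011, 0, 0, 0, 2.0, 0, 0, 0, 0, 0, 0, 0, 0, 0, 0, 0, 0, 0, 0, 0, 0, 0, 0]

```text
time: 7.25
position: [0.4578, -0.3337, 0.2046]
ee_rot: [[-1.0, -0.006, 0.003], [-0.006, 1.0, -0.002], [-0.003, -0.002, -1.0]]
contact_force: [-0.3, 0.8, 0.0]
width: 0.0858
```

```bash
python3 -c "
from h import *
st();d=shot('wrist','w4');plan([(.456,-.337,.153,90)],0,20)"
```

```text
t 7.25 p [ 0.4578 -0.3337  0.2046] yaw_y 90.36 tilt 0.22 q [-36.1   6.3   6.5  89.9  -0.  -36.5] F [-0.3  0.8  0. ] M [ 0.02  0.   -0.02] w 0.0858
3 rows
[0.07, -0.11, 1.72, -0.001, 0.001, 0.002, 0.0, 0.06, -0.11, 1.72, -0.001, 0.001, 0.002, 0.0, 0.06, -0.11, 1.72, -0.001, 0.001, 0.002, 0.0]
```

View pics/w4.png

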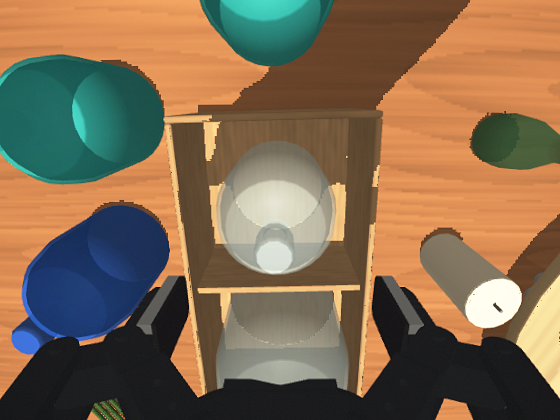

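```bash
python3 -c "
from h import *
d=load('w4');print(atz(d,(274,255),.163))"
```

```text
[ 0.45697848 -0.33740971  0.163     ]
```

Call:
apply_moves:
  increments: [0.05, -0.1, 1.7, 0, 0.001, 0.002, 0, 0.05, -0.1, 1.7, 0, 0.001, 0.002, 0, 0.05, -0.1, 0.8, 0, 0.001, 0.002, 0, 0, 0, 0, 0, 0, 0, 0, 0, 0, 0, 0, 0, 0, 0]

```text
time: 7.8
position: [0.4582, -0.3361, 0.167]
ee_rot: [[-1.0, -0.003, 0.005], [-0.003, 1.0, -0.006], [-0.005, -0.006, -1.0]]
contact_force: [-0.1, 0.2, 0.3]
width: 0.0857
```

```bash
python3 -c "
from h import *
st();plan([(.457,-.337,.153,90)],0,20)"
```

```text
t 7.8 p [ 0.4582 -0.3361  0.167 ] yaw_y 90.17 tilt 0.45 q [-36.2   6.2   2.1  85.5  -0.1 -36.4] F [-0.1  0.2  0.3] M [-0.01  0.03  0.01] w 0.0857
1 rows
[0.13, -0.08, 1.4, -0.006, 0.005, 0.003, 0.0]
```

Call:
apply_moves:
  increments: [0.1, -0.05, 1.4, -0.006, 0.005, 0.003, 0, 0, 0, 0, 0, 0, 0, 0, 0, 0, 0, 0, 0, 0, 0]

```text
time: 8.1
position: [0.4578, -0.3371, 0.1536]
ee_rot: [[-1.0, 0.0, 0.002], [0.0, 1.0, -0.001], [-0.002, -0.001, -1.0]]
contact_force: [0.1, 0.5, -0.4]
width: 0.0858
```

```bash
python3 -c "
from h import *
st();plan([(.457,-.337,.153,90)],0,20)"
```

```text
t 8.1 p [ 0.4578 -0.3371  0.1536] yaw_y 90.0 tilt 0.1 q [-36.4   6.5   1.1  84.4   0.  -36.4] F [ 0.1  0.5 -0.4] M [-0.03 -0.    0.01] w 0.0858
1 rows
[0.08, 0.01, 0.06, -0.001, 0.002, -0.0, 0.0]
```

Call:
apply_moves:
  increments: [0, 0, 0, 0, 0, 0, 150, 0, 0, 0, 0, 0, 0, 200, 0, 0, 0, 0, 0, 0, 255, 0, 0, 0, 0, 0, 0, 255, 0, 0, 0, 0, 0, 0, 255, 0, 0, 0, 0, 0, 0, 255, 0, 0, 0, 0, 0, 0, 255, 0, 0, 0, 0, 0, 0, 255]
  squeeze: 40

```text
time: 8.9
position: [0.4579, -0.3371, 0.1543]
ee_rot: [[-1.0, 0.0, 0.002], [0.0, 1.0, -0.001], [-0.002, -0.001, -1.0]]
contact_force: [0.2, 0.2, 0.8]
width: 0.0231
```

```bash
python3 -c "
from h import *
st()"
```

```text
t 8.9 p [ 0.4579 -0.3371  0.1543] yaw_y 90.0 tilt 0.14 q [-36.4   6.5   1.1  84.5   0.  -36.4] F [0.2 0.2 0.8] M [ 0.03  0.03 -0.02] w 0.0231
```

Gripped: opening 23 mm on the 24 mm knob. Lifting.

Call:
apply_moves:
  increments: [0, 0, -0.8, 0, 0, 0, 255, 0, 0, -1.5, 0, 0, 0, 255, 0, 0, -2.5, 0, 0, 0, 255, 0, 0, -2.5, 0, 0, 0, 255, 0, 0, -2.5, 0, 0, 0, 255, 0, 0, -2.5, 0, 0, 0, 255, 0, 0, -2, 0, 0, 0, 255, 0, 0, 0, 0, 0, 0, 255]

```text
time: 9.7
position: [0.4563, -0.3362, 0.3067]
ee_rot: [[-1.0, 0.0, -0.0], [0.0, 1.0, 0.0], [0.0, 0.0, -1.0]]
contact_force: [0.7, -0.2, -3.5]
width: 0.0229
```

```bash
python3 -c "
from h import *
st();shot('scene','s5')"
```

```text
t 9.7 p [ 0.4563 -0.3362  0.3067] yaw_y 89.99 tilt 0.02 q [-36.4   9.1  21.  101.9   0.  -36.4] F [ 0.7 -0.2 -3.5] M [ 0.02 -0.04  0.01] w 0.0229
```

View pics/s5.png

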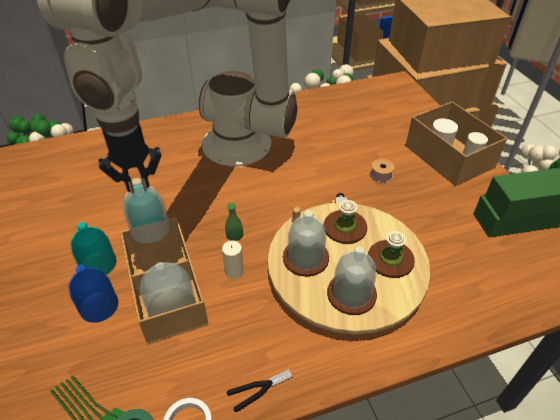

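The dome hangs upright and clear of the carton at (145,210). I'm raising it so the rim passes above everything, finished domes (0.223) included, then carrying it across.

Call:
apply_moves:
  increments: [0, 0, -2.5, 0, 0, 0, 255, 0, 0, -2.5, 0, 0, 0, 255, 0, 0, -2.5, 0, 0, 0, 255, 0, 1, -2, 0, 0, 0, 255, 0, 2, -0.5, 0, 0, 0, 255, 0, 3, 0, 0, 0, 0, 255, 0, 3, 0, 0, 0, 0, 255, 0, 3, 0, 0, 0, 0, 255]

```text
time: 10.55
position: [0.456, -0.213, 0.3969]
ee_rot: [[-1.0, 0.005, -0.015], [0.005, 1.0, 0.011], [0.015, 0.011, -1.0]]
contact_force: [0.8, 0.8, -4.3]
width: 0.0227
```

Call:
apply_moves:
  increments: [0, 3, 0, 0, 0, 0, 255, 0, 3, 0, 0, 0, 0, 255, 0, 3, 0, 0, 0, 0, 255, 0, 3, 0, 0, 0, 0, 255, 0, 3, 0, 0, 0, 0, 255, 0, 3, 0, 0, 0, 0, 255, 0, 3, 0, 0, 0, 0, 255, 0, 2, 0, 0, 0, 0, 255]

```text
time: 11.35
position: [0.4508, 0.0339, 0.3872]
ee_rot: [[-1.0, 0.002, -0.028], [0.001, 1.0, 0.014], [0.028, 0.014, -1.0]]
contact_force: [-0.3, -0.3, -3.9]
width: 0.0227
```

```bash
python3 -c "
from h import *
st();plan([(.47,.1,.40,90),(.526,.1655,.4,90)],255,28)"
```

```text
t 11.35 p [0.4508 0.0339 0.3872] yaw_y 89.89 tilt 1.79 q [  3.8  -1.3  19.4 112.3   0.9   3.8] F [-0.3 -0.3 -3.9] M [-0.07 -0.1   0.01] w 0.0227
7 rows
[-0.63, 2.21, -0.41, 0.005, -0.009, -0.001, 255.0, -0.63, 2.21, -0.42, 0.005, -0.009, -0.001, 255.0, -0.64, 2.2, -0.42, 0.005, -0.009, -0.001, 255.0, -1.4, 1.64, 0.0, 0.0, 0.0, 0.0, 255.0, -1.4, 1.64, 0.0, 0.0, 0.0, 0.0, 255.0, -1.4, 1.64, 0.0, 0.0, 0.0, 0.0, 255.0, -1.4, 1.64, 0.0, 0.0, 0.0, 0.0, 255.0]
```

Call:
apply_moves:
  increments: [-0.6, 2.2, -0.4, 0.005, -0.009, 0, 255, -0.6, 2.2, -0.4, 0.005, -0.009, 0, 255, -0.6, 2.2, -0.4, 0.005, -0.009, 0, 255, -1.4, 1.6, 0, 0, 0, 0, 255, -1.4, 1.6, 0, 0, 0, 0, 255, -1.4, 1.6, 0, 0, 0, 0, 255, -0.7, 0.8, 0, 0, 0, 0, 255, 0, 0, 0, 0, 0, 0, 255]

```text
time: 12.15
position: [0.5122, 0.1689, 0.3879]
ee_rot: [[-1.0, -0.007, -0.013], [-0.007, 1.0, -0.003], [0.013, -0.003, -1.0]]
contact_force: [-0.6, 0.0, -3.4]
width: 0.0227
```

```bash
python3 -c "
from h import *
st();plan([(.526,.1655,.4,90)],255,20)"
```

```text
t 12.15 p [0.5122 0.1689 0.3879] yaw_y 90.39 tilt 0.75 q [1.820e+01 1.040e+01 3.200e+01 1.124e+02 1.000e-01 1.780e+01] F [-0.6  0.  -3.4] M [-0.05  0.   -0.02] w 0.0227
1 rows
[-1.36, -0.36, -1.23, -0.003, -0.013, 0.007, 255.0]
```

Call:
apply_moves:
  increments: [-1.3, -0.3, 0, -0.003, -0.013, 0.007, 255, 0, 0, 0, 0, 0, 0, 255, 0, 0, 1.5, 0, 0, 0, 255, 0, 0, 1.5, 0, 0, 0, 255, 0, 0, 1, 0, 0, 0, 255, 0, 0, 0, 0, 0, 0, 255, 0, 0, 0, 0, 0, 0, 255]

```text
time: 12.85
position: [0.5242, 0.1613, 0.3477]
ee_rot: [[-1.0, 0.006, 0.003], [0.006, 1.0, -0.0], [-0.003, -0.0, -1.0]]
contact_force: [0.1, -0.3, -3.5]
width: 0.0229
```

```bash
python3 -c "
from h import *
st();plan([(.526,.1655,.335,90)],255,20);s=shot('scene','s6');shot('top','t6');shot('wrist','w6')
cv2.imwrite('pics/c6.png',cv2.resize(s['frame'][90:290,250:440],None,fx=3,fy=3,interpolation=2))"
```

```text
t 12.85 p [0.5242 0.1613 0.3477] yaw_y 89.67 tilt 0.17 q [ 1.710e+01  8.200e+00  2.480e+01  1.064e+02 -1.000e-01  1.750e+01] F [ 0.1 -0.3 -3.5] M [0.04 0.   0.03] w 0.0229
1 rows
[-0.17, 0.42, 1.27, -0.0, 0.003, -0.006, 255.0]
```

View pics/c6.png

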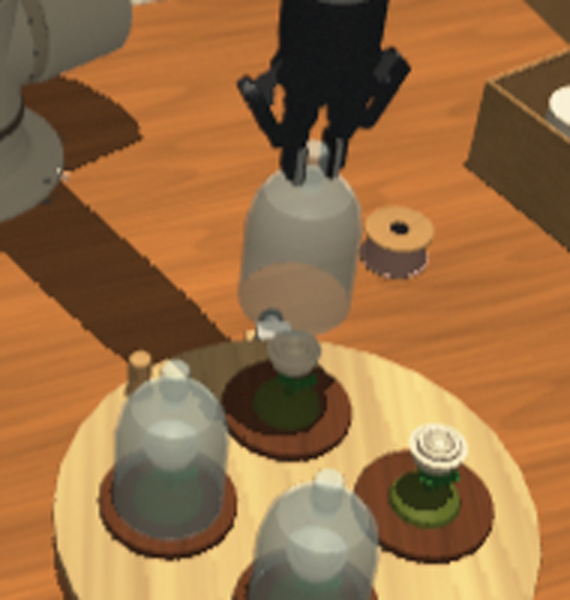

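View pics/w6.png

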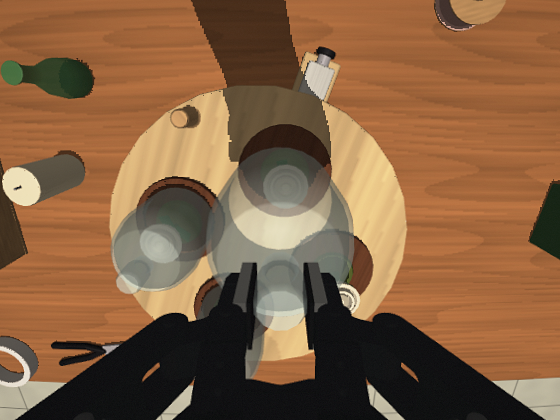

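View pics/t6.png

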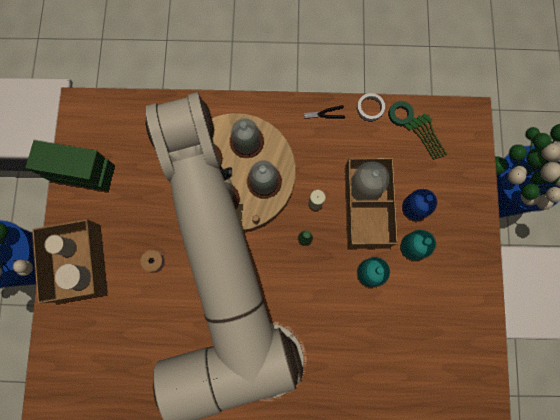

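The scene crop shows the dome held upright above the front rose. I'll overlay the predicted dome and seat to check the offset.

```bash
cat >> h.py <<'E'
def overlay(f,o,c,x0,x1,y0,y1,s=4,seat=(.526,.1655)):
    d=load(f);im=cv2.resize(d['frame'],None,fx=s,fy=s,interpolation=2);a=np.linspace(0,2*np.pi,80)
    def circ(p,z,R,col):
        X=np.c_[p[0]+R*np.cos(a),p[1]+R*np.sin(a),a*0+z];cv2.polylines(im,[np.int32(np.round(proj(d,X)*s+s/2-.5))],1,col,1)
    z=c[2]-.1493
    circ(c,z,.048,(0,0,255));circ(c,z+.158,.012,(0,0,255));circ(c,z+.07,.048,(0,0,255))
    circ(seat,.065,.060,(0,255,0));circ(seat,.145,.024,(0,255,0))
    cv2.imwrite('pics/'+o+'.png',im[y0*s:y1*s,x0*s:x1*s])
E
python3 -c "
from h import *
c=(.5242,.1613,.3477)
overlay('s6','o6',c,310,400,130,260,5)
overlay('w6','o6w',c,180,380,100,320,3)"
```

```text
(no output)
```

View pics/o6.png

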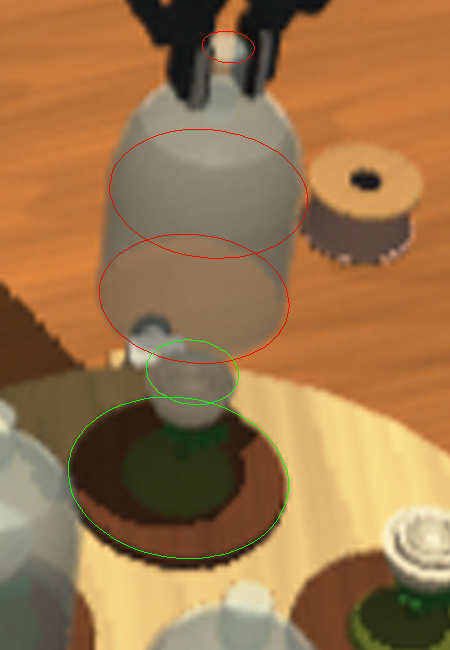

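View pics/o6w.png

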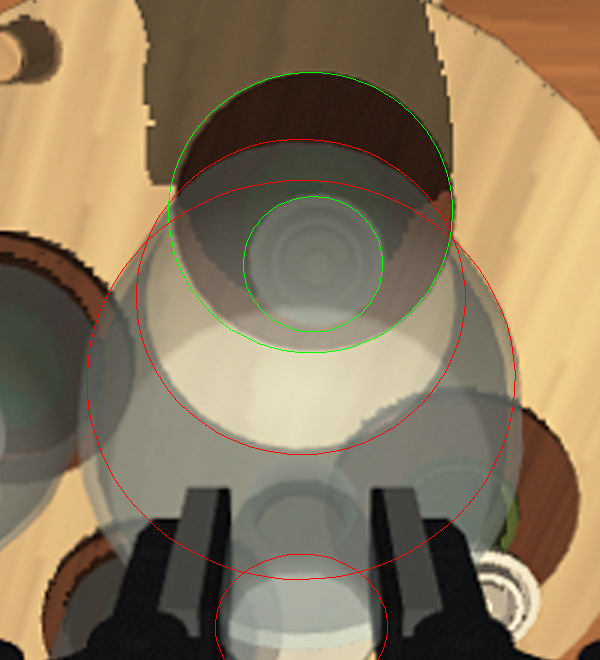

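Overlays agree to about 1 mm. The dome is coaxial with the TCP and the seat estimate fits. Centring, then descending in steps.

Call:
apply_moves:
  increments: [-0.2, 0.4, 0, 0, 0.003, -0.006, 255, 0, 0, 0, 0, 0, 0, 255, 0, 0, 1, 0, 0, 0, 255, 0, 0, 1, 0, 0, 0, 255, 0, 0, 1, 0, 0, 0, 255, 0, 0, 0, 0, 0, 0, 255]

```text
time: 13.6
position: [0.5272, 0.1665, 0.3153]
ee_rot: [[-1.0, -0.002, 0.001], [-0.002, 1.0, 0.0], [-0.001, 0.0, -1.0]]
contact_force: [-0.7, -0.3, -4.8]
width: 0.0227
```

```bash
python3 -c "
from h import *
st();plan([(.526,.1655,.2245,90)],255,15)"
```

```text
t 13.6 p [0.5272 0.1665 0.3153] yaw_y 90.1 tilt 0.04 q [ 17.5   7.4  20.1 102.6   0.   17.4] F [-0.7 -0.3 -4.8] M [-0.01  0.01 -0.05] w 0.0227
7 rows
[0.02, -0.01, 1.3, 0.0, 0.0, 0.0, 255.0, 0.02, -0.01, 1.3, 0.0, 0.0, 0.0, 255.0, 0.02, -0.01, 1.3, 0.0, 0.0, 0.0, 255.0, 0.02, -0.01, 1.3, 0.0, 0.0, 0.0, 255.0, 0.02, -0.01, 1.3, 0.0, 0.0, 0.0, 255.0, 0.02, -0.01, 1.3, 0.0, 0.0, 0.0, 255.0, 0.02, -0.01, 1.3, 0.0, 0.0, 0.0, 255.0]
```

Call:
apply_moves:
  increments: [0, 0, 1.2, 0, 0, 0, 255, 0, 0, 1.2, 0, 0, 0, 255, 0, 0, 1.2, 0, 0, 0, 255, 0, 0, 1.2, 0, 0, 0, 255, 0, 0, 0, 0, 0, 0, 255]

```text
time: 14.1
position: [0.5264, 0.1663, 0.2646]
ee_rot: [[-1.0, -0.002, -0.0], [-0.002, 1.0, -0.0], [0.0, -0.0, -1.0]]
contact_force: [-0.1, 0.4, -3.6]
width: 0.0226
```

```bash
python3 -c "
from h import *
st();plan([(.526,.1655,.2265,90)],255,15)"
```

```text
t 14.1 p [0.5264 0.1663 0.2646] yaw_y 90.1 tilt 0.03 q [17.5  5.6 12.4 96.8  0.  17.4] F [-0.1  0.4 -3.6] M [0.05 0.05 0.03] w 0.0226
3 rows
[0.01, -0.03, 1.27, -0.0, -0.0, 0.001, 255.0, 0.01, -0.03, 1.27, -0.0, -0.0, 0.001, 255.0, 0.01, -0.03, 1.27, -0.0, -0.0, 0.001, 255.0]
```

Call:
apply_moves:
  increments: [0, 0, 1.1, 0, 0, 0, 255, 0, 0, 1.1, 0, 0, 0, 255, 0, 0, 0.8, 0, 0, 0, 255, 0, 0, 0.3, 0, 0, 0, 255, 0, 0, 0, 0, 0, 0, 255, 0, 0, 0, 0, 0, 0, 255]

```text
time: 14.7
position: [0.5264, 0.1663, 0.2298]
ee_rot: [[-1.0, -0.002, 0.0], [-0.002, 1.0, 0.0], [-0.0, 0.0, -1.0]]
contact_force: [1.1, 0.1, -4.0]
width: 0.023
```

```bash
python3 -c "
from h import *
st();s=telemetry.read_state()['position'];shot('scene','s7');shot('wrist','w7')
overlay('s7','o7',s,310,400,140,260,5)
overlay('w7','o7w',s,180,380,100,320,3)"
```

```text
t 14.7 p [0.5264 0.1663 0.2298] yaw_y 90.11 tilt 0.02 q [17.5  4.8  7.7 92.8  0.  17.4] F [ 1.1  0.1 -4. ] M [-0.05 -0.03  0.02] w 0.023
```

View pics/o7.png

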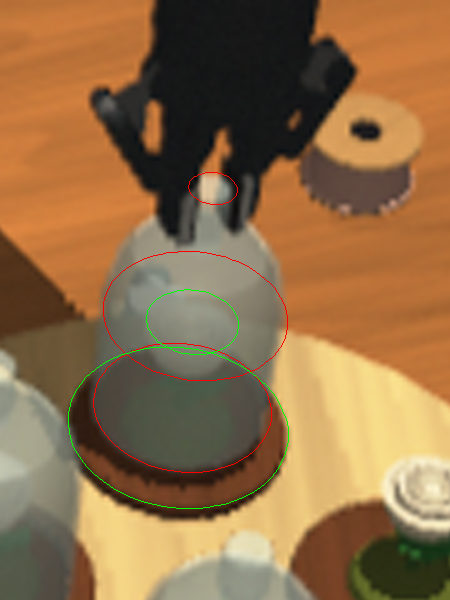

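View pics/o7w.png

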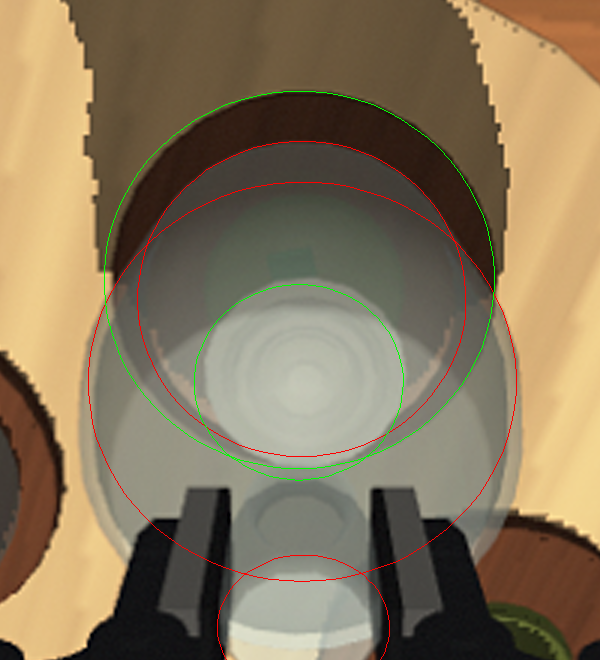

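Call:
apply_moves:
  increments: [0, 0.05, 0.3, 0, 0, 0, 255, 0, 0, 0.2, 0, 0, 0, 255, 0, 0, 0, 0, 0, 0, 255, 0, 0, 0, 0, 0, 0, 255, 0, 0, 0, 0, 0, 0, 255]

```text
time: 15.3
position: [0.5268, 0.167, 0.2254]
ee_rot: [[-1.0, -0.002, 0.002], [-0.002, 1.0, 0.001], [-0.002, 0.001, -1.0]]
contact_force: [-0.4, -0.7, -4.4]
width: 0.0227
```

```bash
python3 -c "
from h import *
st();s=telemetry.read_state()['position'];shot('scene','s8');shot('wrist','w8');shot('top','t8')
overlay('s8','o8',s,310,400,140,260,5);st()"
```

```text
t 15.3 p [0.5268 0.167  0.2254] yaw_y 90.11 tilt 0.11 q [17.6  4.8  7.1 92.2  0.  17.5] F [-0.4 -0.7 -4.4] M [ 0.02 -0.   -0.03] w 0.0227
t 15.45 p [0.5268 0.167  0.2254] yaw_y 90.11 tilt 0.12 q [17.6  4.8  7.1 92.2  0.  17.5] F [ 0.4  0.6 -4.4] M [ 0.   -0.04  0.04] w 0.0227
```

View pics/o8.png

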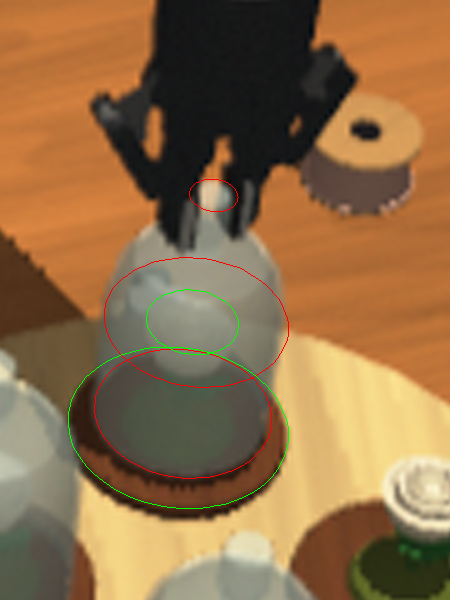

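View pics/s8.png

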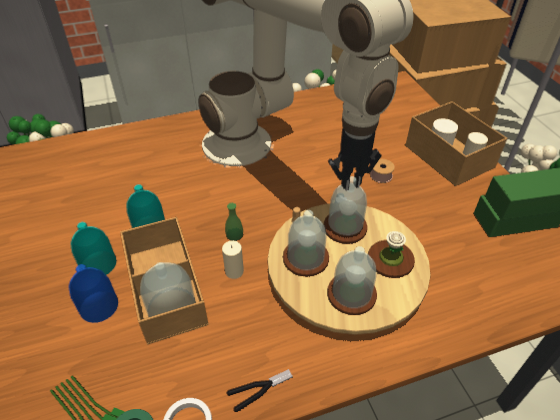

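The scene shows the dome over the front rose, upright and inside the base outline. Rim is about 11 mm above the base, and the wide dome, vase, candle and spool look unmoved. Handing in.

```bash
python3 -c "
from h import *
print(finish_job());st()"
```

```text
the job is handed in; nothing more can be done
None
the job is handed in; nothing more can be done
```

I turned the tray one click anticlockwise, so the bare rose is now at the front beside the plunger block. I then lifted the narrower dome out of the near carton cell by its knob and carried it over at a rim height of about 0.24 m. It is now held over the rose. The job is handed in at about 15.5 s; the hand-in gave no verdict.

**Last checks:**
- **Turn:** while gripped, the crank knob moved about 90.2° by the arm's own reading. After I let go, both cameras showed the rose at the front, within about 2 mm of the predicted spot, apart from one rough scene-camera reading that was about 5 mm off. I could not read the tray joint directly.
- **Height and tilt:** the rim is about 11 mm above the base and the tool is tilted 0.1°.
- **Centring:** the dome is about 1–2 mm off my estimate of the seat centre. The wrist camera showed the base edge roughly 1 mm off on one side, so I shifted the dome slightly that way.
- **Contact:** the vertical force on the tool is about 4.4 N, roughly the dome's own weight, so it does not appear to rest on anything. The grip is 23 mm wide on the 24 mm knob.
- **Other objects:** the wide dome, vase, candle and spool look unmoved in the last scene picture. I judged this by eye and did not re-measure them.

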